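Fit the grinding jar on the mill's splined drive

TASK

Mount the steel grinding jar on the bench mill: pick it up by the black knob, set its socket over the splined drive stub, turn it gently until the teeth line up, and slide it down by hand until it sits fully home on the mill's steel seat; only then let go. Do not force it, and leave the bottle, the tin and the marker where they are.

Things in the scene. Friction and masses are not known exactly. Their poses are not given: they have to be found in the camera images.
- jar: steel grinding jar, upright on the worktop, 0.4 to 0.65 kg. Origin: centre of its underside, z up. Cylinder of 72 mm diameter to z 80 mm, blue lid of 76 mm diameter to z 90 mm, black knob above. In the underside a bore of 51 mm diameter, 41 mm deep, with 4 inward teeth 90 degrees apart, 17 mm wide, 37 mm between tips, beginning 3 mm above the underside; hidden from above
- knob (a point): on the jar's axis, 106 mm above its underside: middle of the black round knob (44 mm diameter, from 90 to 122 mm above the underside), to be gripped from above at any yaw. Mind the grey wall column beyond the jar: it rises from about 0.6 m ahead of the robot, and wrist and gripper body must stay clear of it
- seat (a point): centre of the top of the mill's round steel seat (80 mm diameter, 55 mm above the worktop), on which the jar's underside must come to rest. Home, the knob's top is 122 mm above the seat; while the teeth are not lined up the jar rests on the stub's teeth with its underside 19 mm above the seat. More than 120 N between jar and mill is forcing it
- stub_tip (a point): top of the splined drive stub, 37 mm above the seat, on its axis (vertical). Stub: 4 teeth 90 degrees apart, 12 mm wide, 47 mm over the tips, 34 mm core, from the seat to 22 mm above it; then a round 34 mm nose to 29 mm, tapering to 20 mm at the tip. Radial play 1.5 mm. Its angle varies and is not reported; teeth pass when lined up within 3 degrees. A brake holds it up to 0.6 N m
- mill: bench mill, white housing 170 x 150 x 49 mm, fixed to the worktop with any yaw up to 0.5 rad; origin at the centre of its underside, its black control strip faces the robot (-x); the seat is at the centre of its top
- bottle: bystander: reagent bottle, 60 mm diameter, 118 mm tall, loose; origin at the centre of its underside
- tin: bystander: round sample tin, 59 mm diameter, 36 mm tall, loose; origin at the centre of its underside
- pen: bystander: blue marker lying on the worktop, 134 mm long along its own y, 18 mm high, loose; origin at its underside
Not all that is in view belongs to the job. Leave any purple look-alike of the jar alone.

How it is judged:
On the way, in this order (a step that is already met when the one before it is completed fails the run):
1. the jar is lifted off the worktop in the gripper (height (world z) of jar above 0.06 m and contact force between the fingers and jar above 1 N), for 0.2 s.
2. the jar is on the seat, within 4 mm of home, while still held (z of jar in the frame of seat below 0.004 m and horizontal distance between jar and seat below 0.005 m and contact force between the fingers and jar above 1 N), for 0.2 s.
At the end, for the whole second after the job is handed in: the jar stands upright (within 0.06 rad) on the mill's seat, its underside within 3 mm of the seat and its axis within 4 mm of the seat's, released and at rest (z of jar in the frame of seat below 0.003 m and horizontal distance between jar and seat below 0.004 m and angle between jar's own z axis and vertical below 0.06 rad and linear speed of jar below 0.02 m/s and contact force between the fingers and jar below 0.1 N); the robot touches nothing.
It fails at once if the jar is forced onto the stub (more than 120 N) (contact force between jar and mill above 120 N).
It fails at once if the bottle is shifted more than 30 mm (distance of bottle from where it was at the start of the episode above 0.03 m).
It fails at once if the tin is shifted more than 30 mm (distance of tin from where it was at the start of the episode above 0.03 m).
It fails at once if the marker is shifted more than 30 mm (distance of pen from where it was at the start of the episode above 0.03 m).
It also fails if it takes over 48 s, if anything falls off the work surface, if the arm or the gripper's body presses on something with over 40 N, if the wrist force passes 120 N, or if a joint passes its speed limit or range.

ROBOT

A 6-joint arm with a two-finger parallel gripper is mounted at the origin on a cart in front of the work surface, level with it; the furniture and walls round the work are solid. World frame = base frame: x ahead of the robot, y to its left, z up, the work surface at z = 0. Lengths are in m, angles in rad, forces in N, time in s.
With the tool pointing down it reaches from about 0.375 to 0.9 m from the base axis. Payload 3.1 kg.
Tool frame: the origin (TCP) lies at the very end of the fingers, on their centre line; the grasp point (between the pads) lies 19 mm behind it; z points along the fingers, y is the line along which they close (so a half turn about z gives the same grasp; the last joint's range is limited). The gripper opens to 85 mm and grips with 20 to 120 N. Pads are 22 mm wide; open, the fingers measure 114 mm over their backs; the gripper's body (76 mm by 85 mm) begins 54 mm behind the grasp point. The pads swing forward as they close: fully open they stand 13 mm farther back than shut.
Start: joints at [-1.47, 0.527, 1.433, -0, 1.181, -0.178], TCP at [0.173, -0.601, 0.231] pointing down, gripper open.
Joint ranges: [-3.08, 3.08], [-0.75, 2.2], [0.22, 2.44], [-1.43, 4.57], [0, 2.65], [-2.85, 2.85]. Speed limits (rad/s): [2.79, 2.79, 3.14, 3.14, 3.14, 3.14].

INTERFACE

Orientations are given as a rotation vector (axis times angle).
In Python, from workcell import manip gives the robot as it stands.
- The arm moves only by the tool apply_moves, never from a script. Its argument "increments" is a list that holds one entry, the list of rows, each a list of 4 numbers: the shift along the tool's x, y, z in cm, then the turn about the tool's z in degrees. In form: [[[tx, ty, tz, roll], ...]]. A call has 1 to 12 rows; each row is the pose to reach, as a shift and turn from the pose commanded when the call began, along the tool's axes at that moment; what a row does not reach only later rows make up. A row lasts 1/10 s, in which the tool goes at most 50 mm and 8.59 degrees, less where a joint would pass 70% of its speed; a pose out of reach is approached as far as the arm can. A call with a gripper value outside its range is refused whole. "hand" is the opening, from -1 (shut) to 1 (fully open), set as the call begins (left out, the last holds). The fingers move at their own pace and stop on an object; "grip_force" is the grip in N (left out, the last holds). Time passes only in rows, so rows that repeat a pose let the fingers close. It gives the time, the measured TCP pose, the force, the opening and the grip force at its end, in the units of the state.
- manip.state(): the state, without advancing time (a new reading comes with each control period).
- manip.grab_frame(name): name is "scene" or "top" or "wrist"; returns the picture (480x640x3 uint8, red, green, blue); there is no depth.
- manip.camera_model(name): a dict with "fov_y" (degrees; the focal length in pixels is half the picture's height over the tangent of half this angle, whatever the lens; pixels are square), "cx", "cy" (the principal point, pixels), "cam_to_world" (4x4, takes a point from camera to world coordinates). Camera axes: x right, y up, looking along -z (the intrinsics and any distortion apply to the point x, -y, -z); pixel columns grow to the right and rows downward; lengths in m; the calibration is good to about 2 mm. A picture is of the moment at which its call begins: read the wrist's pose just before it. camera_model takes no time and is no camera call; for the wrist camera it gives the pose at the moment of the call.
- manip.close_job(): hands the job in; it is judged then, once.
The state is a dict: "time_s": time; "joint_positions": joint angles; "qd": joint speeds; "tau": joint torques, N m; "ee_pos": TCP position; "eef_rot": TCP orientation; "force": force on the tool from outside, world axes, zero at the start; "ft_torque": the same for the moment, N m; "width": finger opening in m; "gripper_force": force on a finger pad.
Only numpy, scipy, OpenCV 4.12 (cv2) and the standard library are available. Lean on these libraries where they do the work, as an engineer would, in place of code of your own. Each camera call takes 0.05 s, during which the arm holds its last target. There are 200 camera calls.

## Working session

There is one attempt and no reset: what is moved stays moved. The work goes in short steps, Python scripts to look and compute and a tool call to move; the robot and the scene stay as the last step left them, time stands still between calls to the robot, and variables do not carry over. Pictures are saved under pics/ and viewed, at most 10 in all, crops included, and the job is handed in when it is done.

Besides the shell and the picture viewer there is one more tool, called after "Emit:" as name([rows], argument=value, ...), one row to a line, values as JSON. apply_moves: Moves the arm, as the interface text tells. Its arguments: {"type":"object","properties":{"increments":{"type":"array","items":{"type":"array","items":{"type":"array","items":{"type":"number"}}}},"hand":{"type":"number"},"grip_force":{"type":"number"}},"required":["increments"]}

```bash
mkdir -p pics; ls
python3 - <<'E'
from workcell import manip
import cv2, numpy as np
a=manip.grab_frame("scene");b=manip.grab_frame("top")
cv2.imwrite("pics/s0.png",a[:,:,::-1]);cv2.imwrite("pics/t0.png",b[:,:,::-1])
for n in("scene","top","wrist"):
    m=manip.camera_model(n);print(n,{k:(np.round(v,4).tolist() if not isinstance(v,str) else v) for k,v in m.items()})
print(manip.state())
E
```

```text
pics
scene {'fov_y': 45.5661, 'cx': 323.3911, 'cy': 241.6396, 'cam_to_world': [[0.3091, 0.4529, -0.8363, -0.9371], [-0.951, 0.1372, -0.2772, -0.4884], [-0.0108, 0.881, 0.4731, 0.8753], [0.0, 0.0, 0.0, 1.0]]}
top {'fov_y': 50.0149, 'cx': 316.5086, 'cy': 244.509, 'cam_to_world': [[0.0277, 0.9986, -0.0447, 0.3869], [-0.9996, 0.0273, -0.0099, -0.0517], [-0.0087, 0.045, 0.9989, 1.4904], [0.0, 0.0, 0.0, 1.0]]}
wrist {'fov_y': 64.2498, 'cx': 311.5125, 'cy': 240.4278, 'cam_to_world': [[0.2776, 0.9267, 0.2534, 0.2369], [-0.9607, 0.2682, 0.0718, -0.5821], [-0.0014, -0.2633, 0.9647, 0.3723], [0.0, 0.0, 0.0, 1.0]]}
{'time_s': 0.1, 'joint_positions': array([-1.46948430e+00,  5.28359899e-01,  1.43377802e+00, -1.37184433e-05,
        1.18138201e+00, -1.78528116e-01]), 'qd': array([-0.00068719, -0.00199705, -0.00337151, -0.00056235, -0.00145731,
       -0.00160972]), 'tau': array([ 2.46375948e-04, -4.43304098e+01, -1.78585929e+01, -2.96029120e-04,
        3.86124157e-03, -5.91216121e-06]), 'ee_pos': array([ 0.17256828, -0.60003848,  0.23043841]), 'eef_rot': array([-3.10898168e+00, -4.37878443e-01, -9.68790312e-05]), 'force': array([ 0.26739209, -0.13605654, -0.04457564]), 'ft_torque': array([-0.01291991,  0.01409649, -0.03376429]), 'gripper_force': 0.0, 'width': 0.08542888753965051}
```

View pics/t0.png

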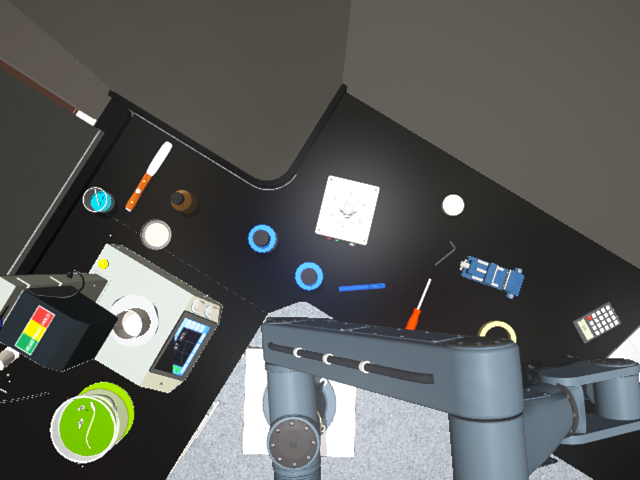

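View pics/s0.png

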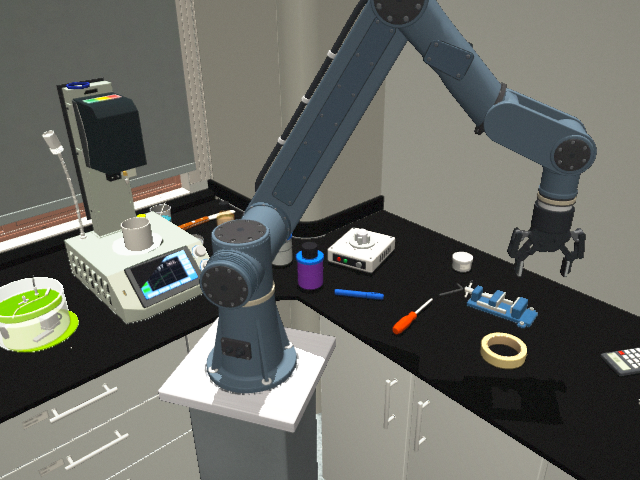

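The top view shows two blue-lidded jars, at (262,238) and (309,276). It also shows the mill at (348,210), the marker at (362,287) and the tin at (453,205). In the scene view the purple look-alike at (310,268) is the one near the marker, so it matches top (309,276). The real jar is therefore the one at top (262,238), near the column.

```bash
cat > h.py <<'E'
from workcell import manip
import cv2, numpy as np
def ray(m,u,v):
    f=240/np.tan(np.radians(m["fov_y"])/2);T=np.array(m["cam_to_world"])
    return T[:3,3],T[:3,:3]@np.array([(u-m["cx"])/f,-(v-m["cy"])/f,-1.])
def onz(m,u,v,z):
    o,d=ray(m,u,v);return o+d*(z-o[2])/d[2]
def proj(m,p):
    f=240/np.tan(np.radians(m["fov_y"])/2);T=np.array(m["cam_to_world"])
    c=T[:3,:3].T@(np.array(p)-T[:3,3]);return m["cx"]-f*c[0]/c[2],m["cy"]+f*c[1]/c[2]
E
python3 - <<'E'
from h import *
b=cv2.imread("pics/t0.png");m=manip.camera_model("top")
hsv=cv2.cvtColor(b,cv2.COLOR_BGR2HSV)
mask=cv2.inRange(hsv,(95,120,90),(125,255,255))
cs,_=cv2.findContours(mask,cv2.RETR_EXTERNAL,cv2.CHAIN_APPROX_NONE)
for c in cs:
    if cv2.contourArea(c)>150:
        (x,y),r=cv2.minEnclosingCircle(c);e=onz(m,x,y,.09);q=onz(m,x+r,y,.09)
        print("blue",x,y,r,e.round(4),"R",np.linalg.norm(q-e).round(4),"pen z.015",onz(m,x,y,.015).round(3))
w=cv2.inRange(hsv,(0,0,150),(179,60,255))
cs,_=cv2.findContours(w,cv2.RETR_EXTERNAL,cv2.CHAIN_APPROX_NONE)
for c in cs:
    (x,y),s,a=cv2.minAreaRect(c)
    if 300<x<480 and 160<y<260 and cv2.contourArea(c)>150:
        print("white",x,y,s,a,onz(m,x,y,.049).round(4)); P=np.array([onz(m,*p,.049)[:2] for p in cv2.boxPoints(((x,y),s,a))]);print(P.round(3).tolist())
for p in((262,238),(182,201),(275,188),(345,90),(110,95),(300,165)):print(p,onz(m,*p,0).round(3))
cv2.imwrite("pics/tz.png",cv2.resize(b[150:310,220:420],None,fx=4,fy=4,interpolation=cv2.INTER_CUBIC)[:600])
E
```

```text
blue 361.5 287.0 23.690814971923828 [ 0.3377 -0.163   0.09  ] R 0.0642 pen z.015 [ 0.335 -0.169  0.015]
blue 512.0 282.0 14.866168975830078 [ 0.3626 -0.5696  0.09  ] R 0.0401 pen z.015 [ 0.361 -0.597  0.015]
blue 308.5478210449219 275.768798828125 14.809086799621582 [ 0.3641 -0.0185  0.09  ] R 0.0402 pen z.015 [ 0.363 -0.017  0.015]
blue 479.0 270.5 18.200374603271484 [ 0.3912 -0.4802  0.09  ] R 0.0492 pen z.015 [ 0.391 -0.503  0.015]
blue 261.5 238.0 14.603181838989258 [0.4633 0.1127 0.09  ] R 0.0399 pen z.015 [0.467 0.122 0.015]
white 453.0 205.0 (20.0, 20.0) 90.0 [ 0.573  -0.4174  0.049 ]
[[0.6, -0.389], [0.602, -0.445], [0.546, -0.446], [0.544, -0.39]]
white 346.6210632324219 211.3290557861328 (53.247928619384766, 63.43854522705078) 13.495734214782715 [ 0.5471 -0.1195  0.049 ]
[[0.475, -0.028], [0.651, -0.065], [0.619, -0.211], [0.444, -0.174]]
(262, 238) [0.468 0.122 0.   ]
(182, 201) [0.57  0.359 0.   ]
(275, 188) [0.615 0.089 0.   ]
(345, 90) [ 0.91  -0.108  0.   ]
(110, 95) [0.878 0.584 0.   ]
(300, 165) [0.685 0.018 0.   ]
```

View pics/tz.png

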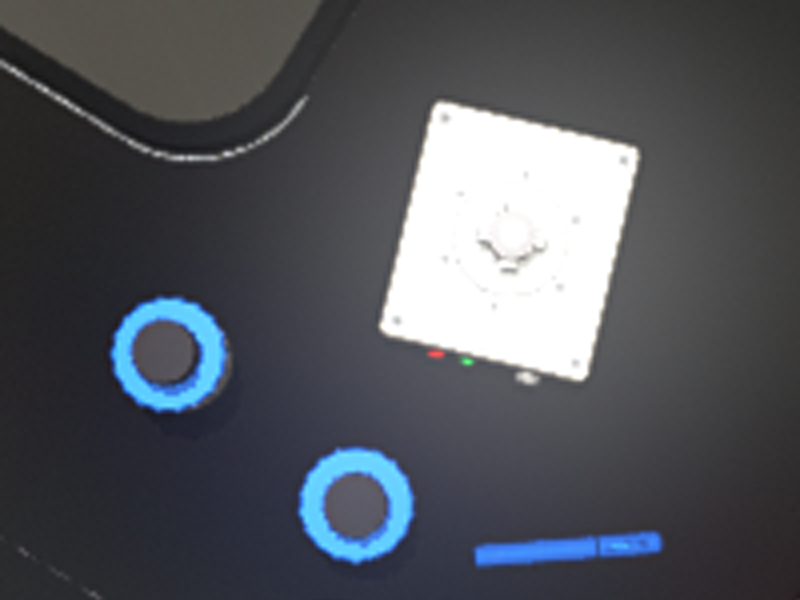

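```bash
cat >> h.py <<'E'
from scipy.spatial.transform import Rotation as Ro
def rel(target):  # world target -> tool shift in cm
    s=manip.state();R=Ro.from_rotvec(s["eef_rot"]).as_matrix()
    return (R.T@(np.array(target)-s["ee_pos"])*100).round(2),R
E
python3 - <<'E'
from h import *
d,R=rel([.547,-.12,.25]);print(d,R.round(3))
E
```

```text
[ 49.25 -35.8   -1.87] [[ 0.961  0.276 -0.   ]
 [ 0.276 -0.961  0.002]
 [ 0.    -0.002 -1.   ]]
```

Emit:
apply_moves([
  [[4,-3,0,-6],[8,-6,-0.3,-12],[12,-9,-0.6,-18],[16,-12,-0.9,-24],[20,-15,-1.2,-30],[24,-18,-1.5,-36],[28,-21,-1.9,-42],[32,-24,-1.9,-48],[36,-27,-1.9,-54],[40,-30,-1.9,-60],[44,-33,-1.9,-66],[48,-35.5,-1.9,-72]],
], hand=1)

```text
time_s: 1.3
ee_pos: [0.5363, -0.1245, 0.25]
eef_rot: [-2.253, -2.188, 0.001]
force: [-0.0, -0.5, 0.1]
width: 0.0853
gripper_force: 0.0
```

Emit:
apply_moves([
  [[0,0,0,0],[0,0,0,0],[0,0,0,0]],
])

```text
time_s: 1.6
ee_pos: [0.5351, -0.1274, 0.2499]
eef_rot: [-2.26, -2.181, 0.002]
force: [0.1, -0.2, 0.6]
width: 0.0856
gripper_force: 0.0
```

Run:
```python
from h import *
s=manip.state();m=manip.camera_model("wrist");a=manip.grab_frame("wrist")
print(s["time_s"],s["joint_positions"].round(3),s["ee_pos"].round(4),Ro.from_rotvec(s["eef_rot"]).as_matrix().round(3))
np.savez("w0.npz",a=a,**{k:v for k,v in m.items()})
cv2.imwrite("pics/w0.png",a[:,:,::-1]);print(proj(m,[.547,-.12,.055]))
```

```text
1.6 [-4.370e-01  4.050e-01  1.599e+00 -1.000e-03  1.139e+00 -4.010e-01] [ 0.5351 -0.1274  0.2499] [[ 0.035  0.999 -0.001]
 [ 0.999 -0.035  0.   ]
 [ 0.    -0.001 -1.   ]]
(np.float64(324.5401712057488), np.float64(204.13499973763936))
```

View pics/w0.png

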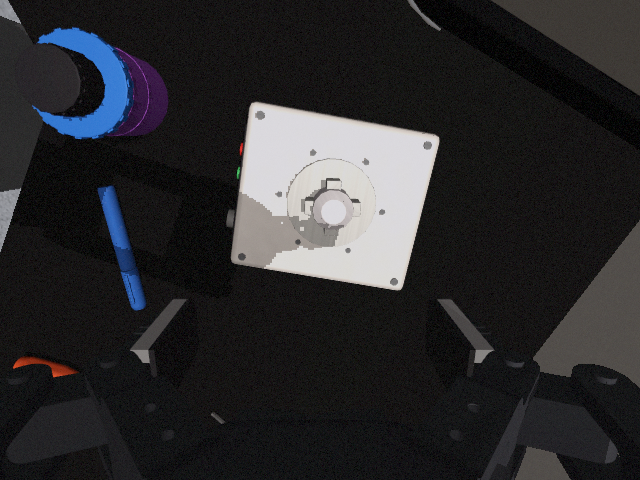

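The wrist view shows the seat disc centred near (332,203), with the stub nose top at (333,212). Stub teeth are visible at about (333,185), (308,206) and (355,208). The jar with the purple body is at (90,80), which confirms it is the look-alike. I'll zoom in to measure.

Run:
```python
from h import *
z=np.load("w0.npz");m={k:z[k] for k in("fov_y","cx","cy","cam_to_world")}
a=z["a"]
# rectified crop of plane z=0.077 (tooth tops): 1 px = 0.2mm around the seat guess
c=np.array([.547,-.12])
def rect(zz,h=.05,s=.0002):
    n=int(2*h/s);P=np.float32([proj(m,[c[0]+dx,c[1]+dy,zz]) for dx,dy in((h,h),(h,-h),(-h,-h),(-h,h))])
    return cv2.warpPerspective(a,cv2.getPerspectiveTransform(P,np.float32([(0,0),(n,0),(n,n),(0,n)])),(n,n),flags=cv2.INTER_LINEAR)
r=rect(.077);q=cv2.resize(a[140:270,260:400],None,fx=4.2,fy=4.2,interpolation=cv2.INTER_CUBIC)
out=np.zeros((600,800,3),np.uint8)
out[:546,:588][:q.shape[0],:q.shape[1]]=q[:546,:588]
cv2.imwrite("pics/w0z.png",out[:,:590,::-1]);cv2.imwrite("rect.png",r[:,:,::-1])
# white housing top (rounded box) centre: z=.049
g=cv2.cvtColor(a,cv2.COLOR_RGB2GRAY)
w=(g>90).astype(np.uint8)*255
cs,_=cv2.findContours(w[90:300,225:450].copy(),cv2.RETR_EXTERNAL,cv2.CHAIN_APPROX_NONE)
k=max(cs,key=cv2.contourArea)+np.array([225,90]);P=np.float32([onz(m,*p[0],.049)[:2] for p in k])
print("housing",cv2.minAreaRect(P))
# nose tip, z=.092, 20mm dia
for t in(200,215,230):
    w=cv2.inRange(g[190:235,310:355],t,255)
    cs,_=cv2.findContours(w,cv2.RETR_EXTERNAL,cv2.CHAIN_APPROX_NONE)
    for k in cs:
        if cv2.contourArea(k)>150:
            P=np.float32([onz(m,p[0][0]+310,p[0][1]+190,.092)[:2] for p in k]);print(t,cv2.minEnclosingCircle(P))
```

```text
housing ((0.5525297522544861, -0.11898195743560791), (0.147109717130661, 0.16649463772773743), 78.19481658935547)
200 ((0.5553549528121948, -0.119849793612957), 0.010264778509736061)
215 ((0.5528118014335632, -0.11971767246723175), 0.00976695865392685)
```

View pics/w0z.png

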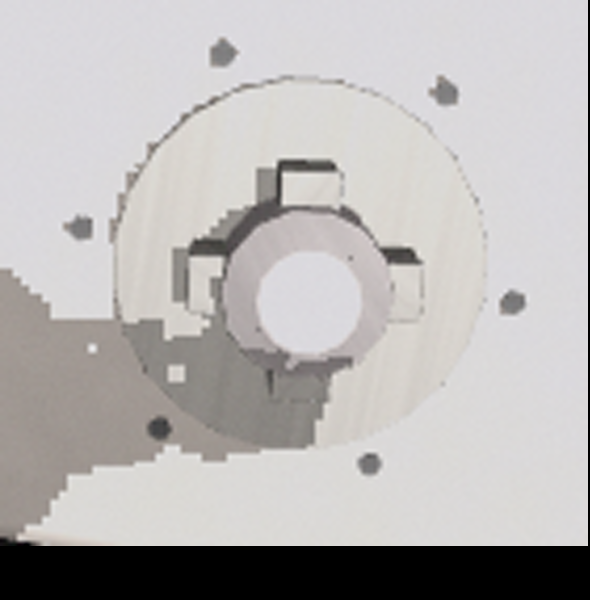

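The seat centre agrees between the housing (0.5525,-0.1190) and the tip (0.5528,-0.1197). Next I'll move over the jar for a closer look.

Emit:
apply_moves([
  [[4,-1.4,0,0],[8,-2.8,0,0],[12,-4.2,0,0],[16,-5.6,0,0],[20,-7,0,0],[23.7,-8.3,0,0],[23.7,-8.3,0,0],[23.7,-8.3,0,0],[23.7,-8.3,0,0]],
])

```text
time_s: 2.55
ee_pos: [0.4618, 0.1112, 0.2505]
eef_rot: [2.261, 2.18, 0.0]
force: [0.5, -0.1, -0.0]
width: 0.0851
gripper_force: 0.0
```

Run:
```python
from h import *
s=manip.state();m=manip.camera_model("wrist");a=manip.grab_frame("wrist")
print(s["time_s"],s["joint_positions"].round(3),s["ee_pos"].round(4))
cv2.imwrite("pics/w1.png",a[:,:,::-1])
hsv=cv2.cvtColor(a,cv2.COLOR_RGB2HSV)
mask=cv2.inRange(hsv,(95,120,60),(125,255,255))
cs,_=cv2.findContours(mask,cv2.RETR_EXTERNAL,cv2.CHAIN_APPROX_NONE)
for c in cs:
    if cv2.contourArea(c)>1500:
        P=np.float32([onz(m,*p[0],.09)[:2] for p in c]);print("lid r.038",cv2.minEnclosingCircle(P),cv2.fitEllipse(P))
        # knob: dark hole inside the lid ring
        print(cv2.minEnclosingCircle(c))
print("knob px",proj(m,[.4633,.1127,.122]))
```

```text
2.55 [ 1.000e-03  3.000e-01  1.774e+00 -1.000e-03  1.067e+00  3.800e-02] [0.4618 0.1112 0.2505]
lid r.038 ((0.3681811988353729, -0.01529704313725233), 0.040589068084955215) ((0.3796086609363556, -0.011800154112279415), (0.04810928553342819, 0.07458174973726273), 5.162084579467773)
((213.560302734375, 360.3924865722656), 40.71697235107422)
lid r.038 ((0.4636775851249695, 0.11315105855464935), 0.03900691494345665) ((0.4635191559791565, 0.11322258412837982), (0.07560014724731445, 0.07583464682102203), 175.17709350585938)
((312.9089050292969, 217.04925537109375), 47.95278549194336)
knob px (np.float64(312.9710547281422), np.float64(228.38460504650706))
```

View pics/w1.png

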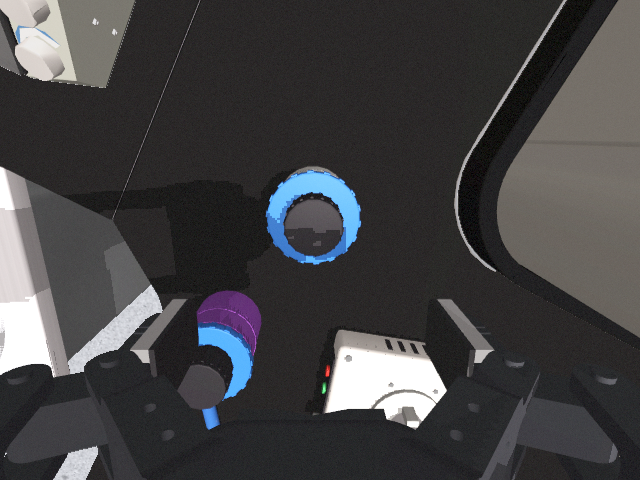

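The jar axis is at (0.4637, 0.1132), and its lid diameter of 75.7 mm matches the given 76 mm. I'll descend with the fingertips just above the lid.

Emit:
apply_moves([
  [[0.2,0.2,3,0],[0.2,0.2,7,0],[0.2,0.2,11,0],[0.2,0.2,14,0],[0.2,0.2,15.3,0],[0.2,0.2,15.8,0],[0.2,0.2,15.8,0],[0.2,0.2,15.8,0]],
])

```text
time_s: 3.4
ee_pos: [0.4641, 0.1141, 0.0929]
eef_rot: [2.26, 2.181, 0.002]
force: [0.2, 0.8, 0.2]
width: 0.0857
gripper_force: 0.0
```

Emit:
apply_moves([
  [[0,0,0,0],[0,0,0,0],[0,0,0,0],[0,0,0,0],[0,0,0,0],[0,0,0,0],[0,0,0,0]],
], hand=-1, grip_force=50)

```text
time_s: 4.1
ee_pos: [0.4634, 0.1148, 0.0932]
eef_rot: [2.258, 2.183, 0.001]
force: [-1.1, 0.5, 5.2]
width: 0.0426
gripper_force: 50.5
```

Emit:
apply_moves([
  [[0,0,-1,0],[0,0,-2,0],[0,0,-4,0],[0,0,-6,0],[0,0,-8,0],[0,0,-10,0],[0,0,-12,0],[0,0,-12,0],[0,0,-12,0],[0,0,-12,0]],
])

```text
time_s: 5.1
ee_pos: [0.4618, 0.1147, 0.2112]
eef_rot: [-2.258, -2.181, 0.003]
force: [-0.4, -0.1, -6.3]
width: 0.0423
gripper_force: 53.0
```

Run:
```python
from h import *
s=manip.state();print(s["time_s"],s["joint_positions"].round(3),s["ee_pos"].round(4),s["width"],s["force"])
print(rel([.5527,-.1194,s["ee_pos"][2]]))
m=manip.camera_model("wrist");a=manip.grab_frame("wrist");cv2.imwrite("pics/w2.png",a[:,:,::-1])
```

```text
5.1 [0.008 0.359 1.817 0.    0.968 0.042] [0.4618 0.1147 0.2112] 0.04227670882437613 [-0.43468879 -0.0603059  -6.27818752]
(array([-23.09,   9.89,  -0.03]), array([[ 3.43618016e-02,  9.99404793e-01, -3.05377705e-03],
       [ 9.99409453e-01, -3.43619851e-02, -7.64011159e-06],
       [-1.12569406e-04, -3.05171112e-03, -9.99995337e-01]]))
```

View pics/w2.png

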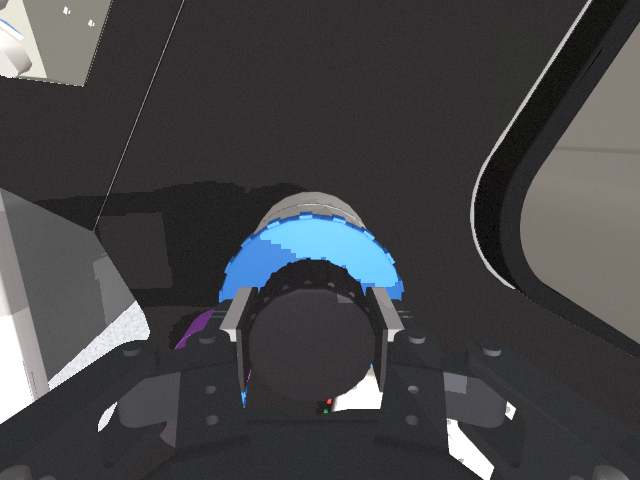

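The wrist view shows the jar gripped by the knob, upright, with the lid's front arc visible at about (310,215). I'll measure the offset of the jar's axis from the TCP using that arc.

Run:
```python
from h import *
from scipy.optimize import least_squares
a=cv2.imread("pics/w2.png");m=manip.camera_model("wrist")
mask=cv2.inRange(cv2.cvtColor(a,cv2.COLOR_BGR2HSV),(95,120,60),(125,255,255))
uv=[(u,np.flatnonzero(mask[:290,u])[0]) for u in range(232,392,3) if mask[:290,u].any()]
for z in(.206,.208,.210):
    P=np.array([onz(m,u,v,z)[:2] for u,v in uv])
    r=least_squares(lambda p:np.hypot(*(P-p[:2]).T)-p[2],[.462,.113,.038],loss="soft_l1",f_scale=.0005)
    r2=least_squares(lambda p:np.hypot(*(P-p[:2]).T)-.038,[.462,.113],loss="soft_l1",f_scale=.0005)
    print(z,r.x.round(4),r2.x.round(4),np.abs(r2.fun).max())
```

```text
0.206 [0.4623 0.1142 0.0376] [0.4622 0.1138] 0.0009528868663408324
0.208 [0.4623 0.1151 0.0371] [0.4622 0.1141] 0.0010873658329685482
0.21 [0.4623 0.116  0.0366] [0.4622 0.1144] 0.0012408392159915793
```

Emit:
apply_moves([
  [[-2,0.9,0,0],[-5,2.2,0,0],[-8,3.5,0,0],[-11,4.8,0,0],[-14,6.1,0,0],[-17,7.4,0,0],[-20,8.7,0,0],[-22,9.5,0,0],[-23,9.9,0,0],[-23,9.9,0,0],[-23,9.9,0,0],[-23,9.9,0,0]],
])

```text
time_s: 6.35
ee_pos: [0.5532, -0.1168, 0.212]
eef_rot: [-2.256, -2.183, 0.001]
force: [1.0, 0.0, -6.6]
width: 0.0424
gripper_force: 53.0
```

Run:
```python
from h import *
s=manip.state();print(s["time_s"],s["joint_positions"].round(3),s["ee_pos"].round(4),s["width"],s["force"])
print(rel([.5525,-.1185,s["ee_pos"][2]])[0])
a=manip.grab_frame("wrist");b=manip.grab_frame("top")
cv2.imwrite("pics/w3.png",a[:,:,::-1])
```

```text
6.35 [-4.060e-01  4.720e-01  1.604e+00  1.000e-03  1.068e+00 -3.730e-01] [ 0.5532 -0.1168  0.212 ] 0.04236700483817184 [ 1.04768899  0.0255787  -6.58809437]
[-0.18 -0.06 -0.  ]
```

Emit:
apply_moves([
  [[-0.2,-0.05,0.5,0],[-0.2,-0.05,1,0],[-0.2,-0.05,1.5,0],[-0.2,-0.05,2,0],[-0.2,-0.05,2.4,0],[-0.2,-0.05,2.8,0],[-0.2,-0.05,3.1,0],[-0.2,-0.05,3.4,0],[-0.2,-0.05,3.4,0],[-0.2,-0.05,3.4,0]],
])

```text
time_s: 7.45
ee_pos: [0.5537, -0.1206, 0.1783]
eef_rot: [2.259, 2.183, 0.0]
force: [0.3, 0.1, -6.6]
width: 0.0429
gripper_force: 52.9
```

Emit:
apply_moves([
  [[0,0,0.3,0],[0,0,0.6,0],[0,0,0.8,0],[0,0,1.0,0],[0,0,1.1,0],[0,0,1.1,0],[0,0,1.1,0]],
])

```text
time_s: 8.15
ee_pos: [0.5534, -0.1203, 0.1672]
eef_rot: [-2.259, -2.182, 0.0]
force: [-0.6, 1.4, -5.6]
width: 0.0422
gripper_force: 53.1
```

Emit:
apply_moves([
  [[0,0,0.1,0],[0,0,0.2,0],[0,0,0.2,0],[0,0,0.2,0]],
])

```text
time_s: 8.55
ee_pos: [0.5535, -0.1206, 0.1668]
eef_rot: [2.259, 2.183, -0.0]
force: [-4.0, 1.8, 4.6]
width: 0.0425
gripper_force: 54.3
```

Emit:
apply_moves([
  [[0,-0.05,0,2],[0,-0.05,0,4],[0,-0.05,0,6],[0,-0.05,0,8],[0,-0.05,0,10],[0,-0.05,0,12],[0,-0.05,0,14],[0,-0.05,0,16],[0,-0.05,0,18],[0,-0.05,0,20],[0,-0.05,0,22],[0,-0.05,0,24]],
])

```text
time_s: 9.75
ee_pos: [0.5539, -0.1204, 0.1671]
eef_rot: [2.663, 1.664, 0.003]
force: [-2.2, 2.6, 5.7]
width: 0.0425
gripper_force: 54.3
```

Emit:
apply_moves([
  [[0,0,0,2],[0,0,0,4],[0,0,0,6],[0,0,0,8],[0,0,0,10],[0,0,0,12],[0,0,0,14],[0,0,0,16],[0,0,0,18],[0,0,0,20],[0,0,0,22],[0,0,0,24]],
])

```text
time_s: 10.95
ee_pos: [0.5542, -0.1207, 0.1671]
eef_rot: [2.95, 1.074, 0.004]
force: [-1.9, 1.8, 5.6]
width: 0.0425
gripper_force: 54.2
```

Emit:
apply_moves([
  [[0,0,0,2],[0,0,0,4],[0,0,0,6],[0,0,0,8],[0,0,0,10],[0,0,0,12],[0,0,0,14],[0,0,0,16],[0,0,0,18],[0,0,0,20],[0,0,0,22],[0,0,0,24]],
])

```text
time_s: 12.15
ee_pos: [0.5543, -0.1212, 0.1669]
eef_rot: [3.109, 0.437, 0.004]
force: [-1.2, 0.9, 3.4]
width: 0.0426
gripper_force: 54.0
```

Emit:
apply_moves([
  [[0,0,0.1,2],[0,0,0.1,4],[0,0,0.1,6],[0,0,0.1,8],[0,0,0.1,10],[0,0,0.1,12],[0,0,0.1,14],[0,0,0.1,16],[0,0,0.1,18],[0,0,0.1,20],[0,0,0.1,22],[0,0,0.1,24]],
])

```text
time_s: 13.35
ee_pos: [0.5538, -0.1206, 0.1643]
eef_rot: [3.133, -0.216, 0.002]
force: [0.0, 1.1, -4.9]
width: 0.0425
gripper_force: 53.2
```

Run:
```python
from h import *
s=manip.state();print(s["joint_positions"].round(3),s["force"],s["ft_torque"],Ro.from_rotvec(s["eef_rot"]).as_matrix().round(3))
b=manip.grab_frame("top");a=manip.grab_frame("wrist");m=manip.camera_model("top")
cv2.imwrite("pics/t4.png",np.hstack([cv2.resize(b[140:280,270:420],(400,373)),cv2.resize(a,(400,300))[:,:].copy() if 0 else cv2.resize(a,(497,373))[:, :400]])[:,:,::-1])
```

```text
[-0.411  0.536  1.647 -0.     0.957  1.297] [ 0.02778261  1.08580068 -4.9045086 ] [ 0.41926736 -0.02451924  0.58840048] [[ 0.991 -0.137  0.001]
 [-0.137 -0.991 -0.001]
 [ 0.001  0.001 -1.   ]]
```

View pics/t4.png

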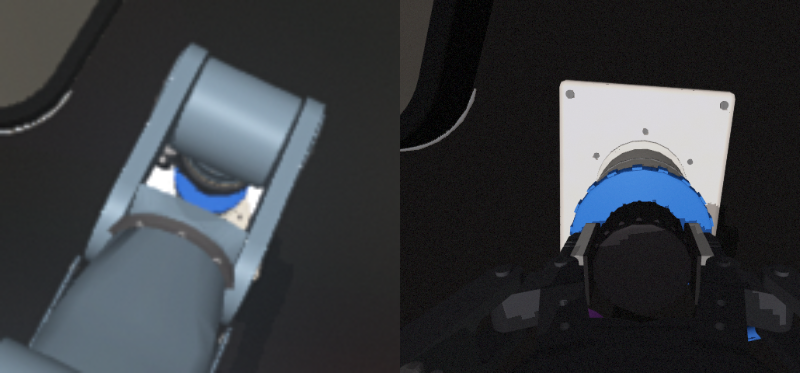

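The jar has dropped 2.5 mm past the rest height, and the yaw torque is at brake level, so the teeth are engaged. I'll back the turn off a few degrees and slide it down.

Emit:
apply_moves([
  [[0,0,0,-1.5],[0,0,0,-3],[0,0,0.2,-3],[0,0,0.4,-3],[0,0,0.4,-3]],
])

```text
time_s: 13.95
ee_pos: [0.5535, -0.1205, 0.16]
eef_rot: [-3.138, 0.137, -0.001]
force: [1.4, 1.2, -6.2]
width: 0.0425
gripper_force: 53.1
```

Run:
```python
from h import *
s=manip.state();print(s["force"],s["ft_torque"],s["ee_pos"])
```

```text
[ 1.385902    1.24893301 -6.22037236] [ 0.34498016 -0.39724502  0.09340334] [ 0.55349852 -0.12045968  0.16002999]
```

Torque is now low and it slides freely. The home TCP height is about 0.148.

Emit:
apply_moves([
  [[0,0,0.2,0],[0,0,0.4,0],[0,0,0.6,0],[0,0,0.8,0],[0,0,1.0,0],[0,0,1.1,0],[0,0,1.1,0]],
])

```text
time_s: 14.65
ee_pos: [0.5534, -0.1205, 0.1492]
eef_rot: [-3.139, 0.136, -0.001]
force: [2.6, 2.2, -3.6]
width: 0.0426
gripper_force: 53.3
```

Emit:
apply_moves([
  [[0,0,0.1,0],[0,0,0.2,0],[0,0,0.3,0],[0,0,0.3,0],[0,0,0.3,0]],
])

```text
time_s: 15.15
ee_pos: [0.5541, -0.1204, 0.1483]
eef_rot: [3.138, -0.136, 0.004]
force: [1.2, 4.7, 7.9]
width: 0.0425
gripper_force: 54.6
```

Run:
```python
from h import *
s=manip.state();print(s["force"],s["ft_torque"],s["ee_pos"])
```

```text
[1.19113248 4.74670885 7.93405129] [ 0.94236496 -0.10535882  0.10054841] [ 0.5540931  -0.12041911  0.1482904 ]
```

It's seated: the drop from the rest height is 18.7 mm (19 mm expected) and it presses firmly. I'll ease off, release and retreat upward.

Emit:
apply_moves([
  [[0,0,-0.1,0],[0,0,-0.1,0],[0,0,-0.1,0]],
])

```text
time_s: 15.45
ee_pos: [0.554, -0.1205, 0.1484]
eef_rot: [3.138, -0.136, 0.003]
force: [1.8, 4.1, 6.4]
width: 0.0421
gripper_force: 54.4
```

Emit:
apply_moves([
  [[0,0,0,0],[0,0,0,0],[0,0,0,0],[0,0,0,0],[0,0,0,0],[0,0,0,0],[0,0,0,0]],
], hand=1)

```text
time_s: 16.15
ee_pos: [0.5531, -0.1206, 0.1472]
eef_rot: [3.139, -0.136, -0.0]
force: [-0.3, 0.7, -0.0]
width: 0.0854
gripper_force: 0.0
```

Emit:
apply_moves([
  [[0,0,-0.5,0],[0,0,-1.5,0],[0,0,-3,0],[0,0,-5,0],[0,0,-7,0],[0,0,-9,0],[0,0,-10,0],[0,0,-10,0],[0,0,-10,0]],
])

```text
time_s: 17.05
ee_pos: [0.5528, -0.1203, 0.2471]
eef_rot: [-3.138, 0.136, 0.001]
force: [0.4, -0.2, 0.6]
width: 0.0856
gripper_force: 0.0
```

Run:
```python
from h import *
s=manip.state();m=manip.camera_model("wrist");a=manip.grab_frame("wrist")
print(s["time_s"],s["ee_pos"],s["force"],s["width"])
cv2.imwrite("pics/w5.png",a[:,:,::-1])
mask=cv2.inRange(cv2.cvtColor(a,cv2.COLOR_RGB2HSV),(95,120,60),(125,255,255))
cs,_=cv2.findContours(mask,cv2.RETR_EXTERNAL,cv2.CHAIN_APPROX_NONE)
c=max(cs,key=cv2.contourArea)
for z in(.145,.164):
    P=np.float32([onz(m,*p[0],z)[:2] for p in c]);print(z,cv2.minEnclosingCircle(P),cv2.fitEllipse(P))
```

```text
17.05 [ 0.55279689 -0.12034435  0.24712633] [ 0.40407192 -0.18398283  0.6128114 ] 0.08564042574005144
0.145 ((0.5536144375801086, -0.12020663917064667), 0.03879033401608467) ((0.5536532402038574, -0.12028402090072632), (0.07456308603286743, 0.07539766281843185), 88.7198715209961)
0.164 ((0.558745801448822, -0.12067942321300507), 0.03577660024166107) ((0.5587816834449768, -0.12075100839138031), (0.0687551200389862, 0.06952469050884247), 88.72005462646484)
```

View pics/w5.png

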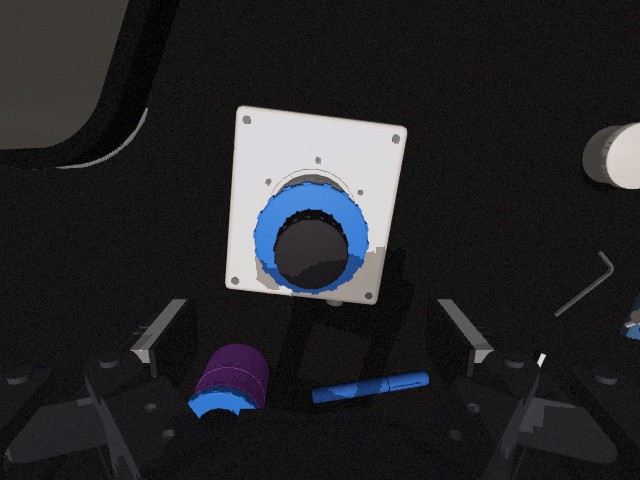

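The jar stands on the mill with its lid at (312,240). The fitted lid diameter of 75 mm at z 0.145 matches a jar that is fully home. The gripper is clear and the bystanders are untouched.

```bash
python3 -c "
from workcell import manip;print(manip.close_job())"
```

```text
the job is handed in; nothing more can be done
None
```

The jar sits fully home on the mill's seat and has been released. Contact force stayed around 15 N or less, the bystanders I could see were untouched, and the job was handed in at about 17 s; no verdict was returned.

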